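# Lower the hold-down of a sloping mirror stand to its next hole

### The job

Secure the framed mirror on the sloping stand: press in the sprung button on the side of the sliding collar, slide the collar down the bar towards the mirror and let its button pop out into the next hole, so that the sprung foot rests on the mirror's top edge and the collar is locked there. Feel for the click: never crush the foot hard against the mirror, and leave the other things on the bench where they are.

Things in the scene. Friction and masses are not known exactly. Their poses are not given: they have to be found in the camera images.
- stand: Wooden stand, fixed: a board 375 mm long, 230 wide, rises at 35 degrees from its low edge (34 mm up, robot's side). A square steel bar (24 mm) runs up the middle of its upper half, axis 40 mm off the board, with cross holes (11 mm) and a parking slot (21 mm) where the collar starts. Origin: centre of its underside; x level, towards the high side; z up.
- collar_grip (a point): Centre of the aluminium collar on the bar: block 40 mm long (along the bar), 40 wide, 50 high, between two cheeks 10 thick, 80 wide, 56 high. Fingers fit in the 40 mm between the cheeks only square to the board, and can push the cheeks. Point: on the bar's axis, midway between the cheeks, 40 mm off the board. x up the slope, y to the button's side, z square off the board.
- collar (a joint): Slide of the collar along the bar, m: 0 at the start, its pin in the parking slot; grows down the slope to the mirror. The next hole is at 0.035 to 0.045: the bar is clamped a little differently each time, so feel for it. From 0.020 to 0.033 the pin is between slot and hole. It stays where it is left; sliding takes about 4 N plus the foot's force. Play in the hole 1.5 mm either way.
- button (a joint): Steel button, 26 x 26 mm cap mid-way on the collar's +y side, m pressed (towards -y): 0 out, pin in slot or hole (50 mm over cap and block); 0.009 fully in (41 mm over both). Takes 4 to 8 N; a pinch across block and cap presses it. Free of slot or hole from 0.006; let go between them it rests at 0.006, and pops to 0 as the collar is pushed over the hole: it then stops dead.
- foot (a joint): Sprung foot on a rod at the collar's lower end, m: 0 free, growing as the mirror pushes it back, stop at 0.021. Takes 1.5 N at first, 0.25 N more per mm. It meets the mirror with the collar at 0.031 and reads 0.003 to 0.016 with the collar in the next hole; above 0.0185 it crushes the mirror.
- mirror_edge (a point): Middle of the top edge of the framed mirror (120 mm up the slope, 170 mm wide, 14 mm thick) that lies against the ledge at the board's foot, fixed. Same axes as the collar. The foot's two rubber prongs (72 mm over both) come down on this edge.
- crock: Open stoneware crock, 90 mm wide, 105 mm high; origin under its centre. A bystander, like the five below.
- mug: Stoneware mug, 76 mm wide, 85 mm high, with a handle; origin under its centre.
- brush: Bench brush lying bristles down, 150 x 45 mm, 50 mm high; origin under its centre.
- spool: Spool of solder standing on end, 68 mm wide, 46 mm high; origin under its centre.
- knife: Spatula-like putty knife lying flat, 190 mm long; origin under its centre.
- offcut: Thick piece of glass lying flat, 90 x 70 x 12 mm; origin under its centre.

How it is judged:
By the outcome, as a careful person would: the job done as asked, in the order asked, and still so for the second after the job is handed in, with the robot touching nothing.
It also fails if it takes over 38 s, if anything falls off the work surface, if the arm or the gripper's body presses on something with over 40 N, if the wrist force passes 120 N, or if a joint passes its speed limit or range.

### The arm

A 6-joint arm with a two-finger parallel gripper is mounted at the origin on the work surface. World frame = base frame: x ahead of the robot, y to its left, z up, the work surface at z = 0. Lengths are in m, angles in rad, forces in N, time in s.
With the tool pointing down it reaches from about 0.3 to 0.825 m from the base axis. Payload 5.4 kg.
Tool frame: the origin (TCP) lies at the very end of the fingers, on their centre line; the grasp point (between the pads) lies 19 mm behind it; z points along the fingers, x is the direction in which the jaws open and shut, and the axes are right-handed (so a half turn about z gives the same grasp; the last joint's range is limited). The gripper opens to 92 mm and grips with 3 to 60 N. Pads are 20 mm wide; open, the fingers measure 128 mm over their backs; the gripper's body (75 mm by 189 mm) begins 69 mm behind the grasp point.
Start: joints at [-1.395, 0.158, 1.597, -0, 1.386, -0.21], TCP at [0.216, -0.533, 0.215] pointing down, gripper open.
Joint ranges: [-2.91, 2.91], [-0.94, 2.29], [0.18, 2.7], [-1.29, 4.43], [0.17, 2.64], [-3, 3]. Speed limits (rad/s): [2.57, 2.57, 3.14, 3.14, 3.14, 3.14].

### API

Orientations are given as a rotation vector (axis times angle).
In Python, from workcell import bot gives the robot as it stands. Calls block until the motion is done:
- bot.goto(position, orientation): joint-space move of the TCP to a pose.
- bot.line_to(position, rot=None, max_speed=0.15): straight line of the TCP; rot=None keeps the orientation; max_speed is the mean speed in m/s.
- bot.set_joints(angles): joint-space move.
- bot.set_gripper(opening, newtons=None): opening from 0.0 (shut) to 1.0 (fully open); newtons is the grip in N (None keeps the last); returns when the fingers have stopped.
- bot.hold(seconds).
- bot.inverse_kinematics(position, orientation): joint angles nearest the present ones, or None.
- bot.read_camera(name): name is "scene" or "side" or "wrist"; returns a dict with "pixels" (420x560x3 uint8, blue, green, red), "fx", "fy", "cx", "cy" (pixels), "R" (3x3) and "t" (3): a world point X has camera coordinates R X + t. Camera axes: x right, y down, z forward; pixel columns grow to the right and rows downward; lengths in m; the calibration is good to about 2 mm. A picture is of the moment at which its call begins. There is no depth.
A pose or a line that the arm cannot do raises bot.MotionError and nothing moves.
- bot.job_done(): hands the job in, once; it reports no verdict.
Readings, each from a call of its own:
- bot.current_clock(): time.
- bot.current_joints(): joint angles.
- bot.current_joint_vel(): joint speeds.
- bot.current_effort(): joint torques, N m.
- bot.current_ee_pos(): TCP position.
- bot.current_tool_rot(): TCP orientation.
- bot.current_contact_force(): force on the tool from outside, world axes, zero at the start.
- bot.current_ft_torque(): the same for the moment, N m.
- bot.current_opening(): opening from 0.0 (shut) to 1.0 (fully open).
Only numpy, scipy, OpenCV 4.12 (cv2) and the standard library are available. Lean on these libraries where they do the work, as an engineer would, in place of code of your own. Each camera call takes 0.05 s, during which the arm holds its last target. There are 200 camera calls.

## Working session

There is one attempt and no reset: what is moved stays moved. The work goes in short steps, each a Python script; the robot and the scene stay as the last script left them, time stands still between calls to the robot, and variables do not carry over. Pictures are saved under pics/ and viewed, about 8 in all and at most 12, crops included, and the job is handed in when it is done.

```bash
ls; mkdir -p pics
python3 - <<'E'
from workcell import bot
import cv2,numpy as np
for n in ("scene","side"):
    c=bot.read_camera(n); cv2.imwrite(f"pics/{n}0.png",c["pixels"]); np.savez(f"{n}0.npz",**c)
    print(n,c["fx"],c["fy"],c["cx"],c["cy"],np.round(c["R"],3).tolist(),np.round(c["t"],3), "pos",-c["R"].T@c["t"])
print(bot.current_clock(),bot.current_tool_rot())
E
```

```text
pics
scene 389.91616203901845 389.91616203901845 280.07846331862874 203.87278084276997 [[-0.895, 0.446, 0.013], [0.383, 0.783, -0.49], [-0.229, -0.433, -0.872]] [ 0.466 -0.195  1.453] pos [0.82511602 0.57460166 1.16488383]
side 459.65577186753507 459.65577186753507 279.2626821377501 208.8486117949486 [[-0.958, -0.288, -0.002], [-0.161, 0.542, -0.825], [0.238, -0.79, -0.565]] [0.56  0.177 1.185] pos [0.28225066 1.00110993 0.81658752]
0.1 [-2.60510903e+00  1.75371747e+00  1.85209716e-03]
```

View pics/scene0.png

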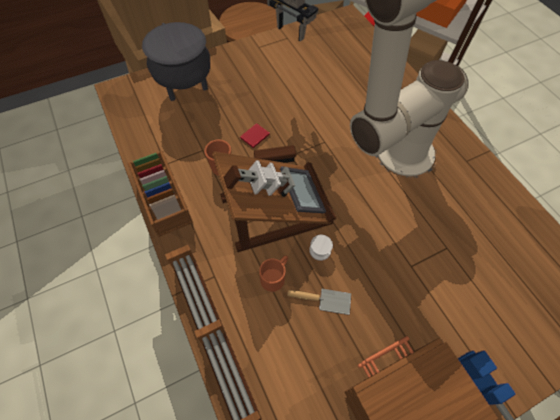

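View pics/side0.png

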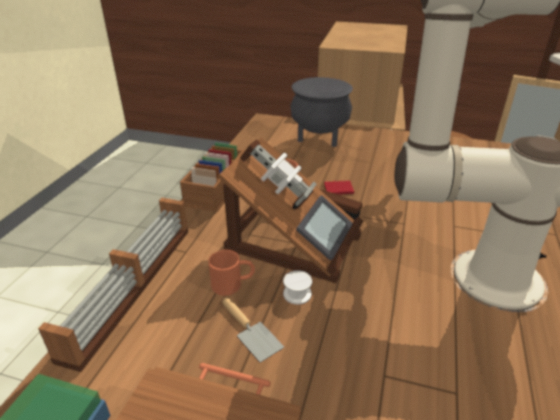

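Scene: the stand spans about (215-335, 150-250), with the collar near (265,178) and the mirror near (305,190). Side: collar near (285,175), mirror near (327,228). I'll enlarge both.

Run:
```python
import cv2,numpy as np
a=cv2.imread("pics/scene0.png")[135:260,200:345]; b=cv2.imread("pics/side0.png")[130:280,215:370]
f=lambda i:cv2.resize(i,None,fx=5,fy=5,interpolation=cv2.INTER_CUBIC)
cv2.imwrite("pics/ca.png",cv2.resize(a,None,fx=4.8,fy=4.8,interpolation=2)); cv2.imwrite("pics/cb.png",cv2.resize(b,None,fx=4,fy=4,interpolation=2))
```

```text
(no output)
```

View pics/ca.png

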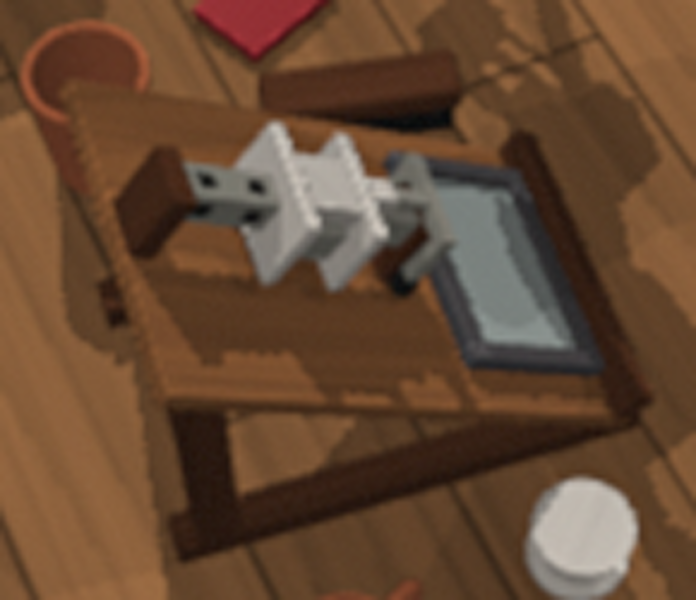

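View pics/cb.png

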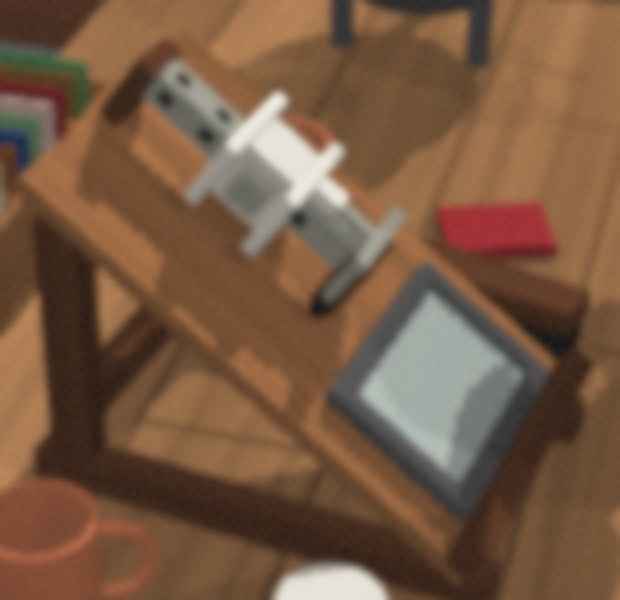

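The upper view shows the mirror corners at crop (390,155), (467,365), (603,370), (518,165). The side view has them at (428,265), (332,398), (463,515), (550,370). The button cap is at about (245,185) in the side crop, on the left side. Next I triangulate.

```bash
cat > h.py <<'E'
import numpy as np,cv2
def P(c):
    K=np.array([[c["fx"],0,c["cx"]],[0,c["fy"],c["cy"]],[0,0,1]]); return K@np.c_[c["R"],c["t"]]
def tri(c1,p1,c2,p2):
    X=cv2.triangulatePoints(P(c1),P(c2),np.array(p1,float).reshape(-1,2).T,np.array(p2,float).reshape(-1,2).T); return (X[:3]/X[3]).T
def proj(c,X):
    q=np.c_[X,np.ones(len(X))]@P(c).T; return q[:,:2]/q[:,2:]
E
python3 - <<'E'
from h import *
a=np.load("scene0.npz");b=np.load("side0.npz")
n=["mir top-y","mir top+y","mir bot+y","mir bot-y","brd hi+y","brd hi-y","brd lo+y","cheekU top-y"]
pa=np.array([(390,155),(467,365),(603,370),(518,165),(165,402),(66,85),(635,415),(275,122)])/4.8+[200,135]
pb=np.array([(428,265),(332,398),(463,515),(550,370),(25,185),(170,42),(455,565),(278,93)])/4+[215,130]
X=tri(a,pa,b,pb)
e=np.linalg.norm(proj(a,X)-pa,axis=1)
for k,x,r in zip(n,X,e): print(k,x.round(4),r.round(2))
d=lambda i,j:(X[j]-X[i],np.linalg.norm(X[j]-X[i]),np.degrees(np.arctan2(*(X[j]-X[i])[1::-1])))
for i,j in [(0,1),(1,2),(0,3),(3,2),(4,5),(6,4)]: print(n[i],n[j],*d(i,j))
E
```

```text
mir top-y [ 0.482  -0.0704  0.1155] 0.92
mir top+y [0.5087 0.0937 0.1113] 1.2
mir bot+y [0.4144 0.1146 0.0557] 0.14
mir bot-y [ 0.3866 -0.0569  0.0552] 0.05
brd hi+y [0.708  0.097  0.2365] 1.44
brd hi-y [ 0.6828 -0.1219  0.2391] 1.39
brd lo+y [0.4105 0.1514 0.0473] 0.36
cheekU top-y [ 0.5803 -0.0342  0.2552] 0.22
mir top-y mir top+y [ 0.02669146  0.16414641 -0.00421625] 0.166355806091743 80.76410365799109
mir top+y mir bot+y [-0.09428731  0.02085748 -0.05558452] 0.1114215898969998 167.52636716491457
mir top-y mir bot-y [-0.09536752  0.01352343 -0.06027918] 0.11362845635775627 171.92908012890786
mir bot-y mir bot+y [0.02777167 0.17148046 0.00047841] 0.1737154028877941 80.80068636846693
brd hi+y brd hi-y [-0.02525146 -0.21889409  0.0025744 ] 0.22036081447123912 -96.58051161078042
brd lo+y brd hi+y [ 0.29754621 -0.05441913  0.18922836] 0.35679484221790786 -10.364449662036701
```

```bash
cat >> h.py <<'E'
from scipy.spatial.transform import Rotation as Ro
def frame(psi):
    a=np.radians(35);c,s=np.cos(psi),np.sin(psi)
    x=np.array([np.cos(a)*c,np.cos(a)*s,np.sin(a)]); y=np.array([-s,c,0]); return np.c_[x,y,np.cross(x,y)]
def tool(B,sg): # tool z=-n, tool x=sg*y
    z=-B[:,2]; x=sg*B[:,1]; return Ro.from_matrix(np.c_[x,np.cross(z,x),z]).as_rotvec()
E
python3 - <<'E'
from h import *
from workcell import bot
B=frame(np.radians(-9.2))
C=np.array([0.5803,-0.0342,0.2552])-B@[25,-40,28]*np.array(1e-3)
print("C",C); 
for nm,q in [("mirtop",[.4954,.0117,.1134]),("brdhi",[.6954,-.0125,.2378]),("cc",C)]: print(nm,B.T@(np.array(q)-C)*1e3)
T=C+B[:,2]*.13-B[:,0]*0.03
for s in (1,-1): print(s,bot.inverse_kinematics(T,tool(B,s)),bot.inverse_kinematics(C-.019*B[:,2]-.04*B[:,0],tool(B,s)))
print(Ro.from_rotvec(bot.current_tool_rot()).as_matrix().round(2))
E
```

```text
C [0.58233343 0.00599191 0.21792433]
mirtop [-130.9959112    -8.26435827  -35.87632374]
brdhi [105.24933683  -0.17681834 -49.43266843]
cc [0. 0. 0.]
1 [-0.23354807 -0.66636274  2.20336808  0.04986394  0.99554164 -1.65775537] [-0.2178995  -0.28756661  2.21217988  0.0575931   0.60766406 -1.66507465]
-1 [-0.23354807 -0.66636274  2.20336808  0.04986394  0.99554164  1.48383728] [-0.2178995  -0.28756661  2.21217988  0.0575931   0.60766406  1.47651801]
[[ 0.38 -0.93 -0.  ]
 [-0.93 -0.38  0.  ]
 [-0.   -0.   -1.  ]]
```

Run:
```python
from h import *
from workcell import bot
B=frame(np.radians(-9.2)); C=np.array([.5823,.006,.2179])
bot.goto(C+B[:,2]*.14-B[:,0]*0.01,tool(B,-1))
c=bot.read_camera("wrist"); np.savez("w0.npz",**c); cv2.imwrite("pics/w0.png",c["pixels"])
c=bot.read_camera("side"); np.savez("side1.npz",**c)
print(bot.current_clock(),bot.current_ee_pos(),bot.current_contact_force())
```

```text
2.4333 [0.49507188 0.01957969 0.32675788] [ 0.16306118 -0.01385553  0.3586593 ]
```

View pics/w0.png

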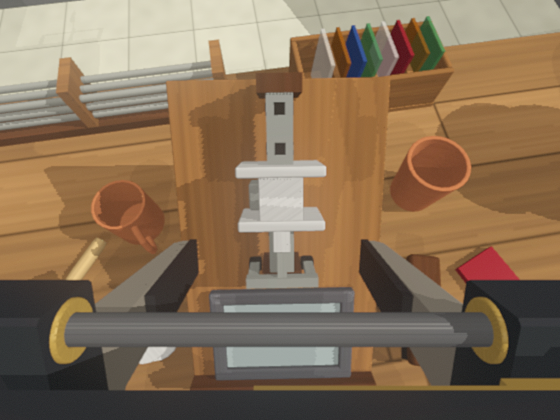

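The wrist view shows the cheek tops at rows about 168 and 218 (columns 236-326), the bar vertical at column 280, and the mirror top edge at row about 290. I'll measure with a mask and rays.

Run:
```python
from h import *
w=dict(np.load("w0.npz")); im=w["pixels"]; hsv=cv2.cvtColor(im,cv2.COLOR_BGR2HSV)
m=((hsv[...,1]<40)&(hsv[...,2]>150)).astype(np.uint8)
for r in range(156,240,3):
    c=np.flatnonzero(m[r,225:340])+225
    print(r,(c.min(),c.max(),len(c)) if len(c) else None, im[r,250].tolist())
# dark mirror frame rows
g=im.astype(int)
print([ (r,g[r,240].tolist()) for r in range(280,300,2)])
B=frame(np.radians(-9.2)); C=np.array([.5823,.006,.2179])
print("cam in board frame",B.T@(-w["R"].T@w["t"]-C), "axes",(w["R"]@B).round(3).tolist(), w["fx"])
```

```text
156 (np.int64(267), np.int64(292), 26) [59, 84, 118]
159 (np.int64(268), np.int64(292), 25) [56, 85, 118]
162 (np.int64(242), np.int64(318), 77) [146, 152, 156]
165 (np.int64(238), np.int64(323), 86) [170, 177, 181]
168 (np.int64(236), np.int64(325), 90) [200, 208, 210]
171 (np.int64(236), np.int64(325), 90) [193, 200, 203]
174 (np.int64(236), np.int64(325), 90) [189, 196, 200]
177 (np.int64(236), np.int64(302), 67) [162, 169, 172]
180 (np.int64(258), np.int64(302), 45) [73, 94, 121]
183 (np.int64(258), np.int64(302), 45) [113, 123, 127]
186 (np.int64(259), np.int64(302), 44) [121, 128, 131]
189 (np.int64(259), np.int64(302), 44) [117, 125, 127]
192 (np.int64(259), np.int64(302), 44) [116, 124, 126]
195 (np.int64(258), np.int64(302), 45) [126, 135, 137]
198 (np.int64(259), np.int64(302), 44) [127, 136, 138]
201 (np.int64(259), np.int64(302), 44) [115, 123, 126]
204 (np.int64(259), np.int64(302), 44) [112, 120, 123]
207 (np.int64(259), np.int64(315), 55) [110, 119, 123]
210 (np.int64(243), np.int64(317), 67) [145, 151, 155]
213 (np.int64(243), np.int64(319), 77) [150, 157, 160]
216 (np.int64(242), np.int64(321), 80) [149, 155, 160]
219 (np.int64(240), np.int64(322), 83) [168, 176, 180]
222 (np.int64(239), np.int64(324), 86) [197, 204, 207]
225 (np.int64(238), np.int64(324), 87) [192, 198, 202]
228 (np.int64(238), np.int64(324), 87) [187, 195, 198]
231 (np.int64(239), np.int64(290), 52) [164, 170, 173]
234 (np.int64(273), np.int64(292), 20) [61, 89, 123]
237 (np.int64(273), np.int64(292), 20) [64, 91, 125]
[(280, [56, 84, 120]), (282, [55, 83, 118]), (284, [57, 85, 119]), (286, [57, 89, 127]), (288, [68, 105, 148]), (290, [77, 77, 82]), (292, [84, 85, 90]), (294, [102, 101, 105]), (296, [92, 92, 95]), (298, [89, 90, 93])]
cam in board frame [0.05994462 0.00080192 0.3102465 ] axes [[0.0, -1.0, 0.002], [-0.969, 0.0, 0.248], [-0.248, -0.002, -0.969]] 320.25677384646315
```

Run:
```python
from h import *
from scipy.optimize import least_squares
w=dict(np.load("w0.npz"));s=dict(np.load("scene0.npz"));d=dict(np.load("side0.npz"))
L=np.array([[25,40,28],[25,-40,28],[-25,40,28],[-25,-40,28],])*1e-3
uv=np.array([[235.7,172.5],[325.8,172.5],[237.5,226],[324.8,226]])
C0=np.array([.5823,.006,.2179])
def f(p): return (proj(w,p[:3]+L@frame(p[3]).T)-uv).ravel()
r=least_squares(f,[*C0,-.16]); C=r.x[:3];B=frame(r.x[3])
print(C,np.degrees(r.x[3]),r.fun.round(2)); J=r.jac;print("sd/px",np.sqrt(np.diag(np.linalg.inv(J.T@J))), (B.T@(C-C0)*1e3))
for nm,q in [("mirtop",[.4954,.0117,.1134]),("brdhi",[.6954,-.0125,.2378])]: print(nm,B.T@(np.array(q)-C)*1e3)
for k,c in (("scene",s),("side",d)): 
    L2=np.array([[30,-40,28],[30,40,28],[-30,-40,28],[-30,40,28]])*1e-3
    q=proj(c,C+L2@B.T); print(k,((q-[200,135])*4.8 if k=="scene" else (q-[215,130])*4).round(0).tolist())
# rays at mirror top edge row 290, z=-26
B0=np.linalg.inv(w["R"])
```

```text
[0.58114978 0.00410802 0.21572317] -9.042919737032838 [ 0.12 -0.14  0.28 -0.35  0.2   0.38 -0.62  0.14]
sd/px [0.00115617 0.00051455 0.00258175 0.01072608] [-1.93547696 -2.04925097 -1.30218247]
mirtop [-129.03668787   -5.98004075  -34.56106495]
brdhi [107.22610314   1.55560181 -48.12969336]
scene [[269.0, 119.0], [307.0, 228.0], [348.0, 133.0], [388.0, 239.0]]
side [[274.0, 90.0], [219.0, 144.0], [341.0, 152.0], [290.0, 209.0]]
```

```bash
cat >> h.py <<'E'
B=frame(np.radians(-9.1)); C=np.array([.5811,.0044,.2155])
R0=tool(B,-1)
def at(x,y,z): return C+B@(np.array([x,y,z])*1e-3)
def loc(p): return (B.T@(np.array(p)-C)*1e3).round(2)
def st(bot,t=""): print(t,round(bot.current_clock(),2),"loc",loc(bot.current_ee_pos()),"F",(B.T@bot.current_contact_force()).round(2),"open",round(bot.current_opening()*92,1))
E
python3 - <<'E'
from h import *
from workcell import bot
bot.goto(at(0,.5,60),R0); st(bot,"above")
for z in (40,25,10,0,-10,-18):
    bot.line_to(at(0,.5,z),max_speed=.08)
    st(bot,z)
    if np.linalg.norm(bot.current_contact_force())>6: break
c=bot.read_camera("wrist"); cv2.imwrite("pics/w1.png",c["pixels"])
E
```

```text
above 2.86 loc [-0.78  0.26 59.55] F [-0.12  0.1   0.16] open 91.9
40 3.26 loc [ 0.8   0.52 40.91] F [-0.12 -0.96  0.72] open 91.9
25 3.59 loc [-0.14  0.55 25.1 ] F [-0.29  0.44  0.55] open 91.8
10 3.92 loc [-0.33  0.54  9.94] F [-0.45 -0.64  0.31] open 91.9
0 4.2 loc [-0.37  0.51 -0.09] F [ 0.44 -0.18  0.39] open 91.9
-10 4.47 loc [ -0.46   0.51 -10.16] F [ 0.44  0.45 -0.46] open 92.3
-18 4.72 loc [ -0.45   0.55 -18.15] F [0.2  0.37 0.12] open 91.9
```

View pics/w1.png

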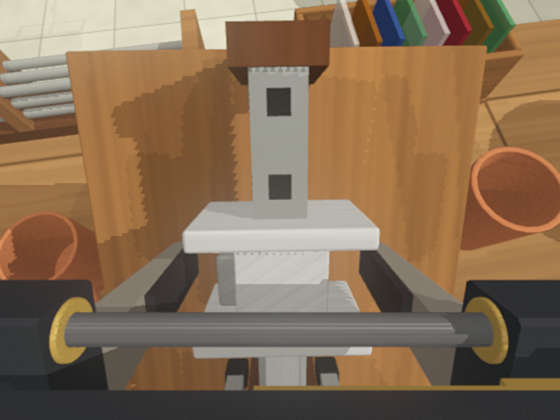

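The fingers sit between the cheeks on both sides, with the cap visible at columns 217-235. Now I pinch and slide part way.

Run:
```python
from h import *
from workcell import bot
bot.set_gripper(0.0,20); st(bot,"pinch")
if abs(bot.current_opening()*92-41)<3:
    x0=loc(bot.current_ee_pos())[0]
    for k in (3,8,14,20,26.5):
        bot.line_to(at(-.4-k,.5,-18),max_speed=.04); st(bot,k)
        if np.linalg.norm(bot.current_contact_force())>18: print("STOP");break
    c=bot.read_camera("wrist"); cv2.imwrite("pics/w2.png",c["pixels"]); np.savez("w2.npz",**c)
```

```text
pinch 5.59 loc [ -0.07  -0.13 -18.04] F [-0.49 -5.22  1.79] open 41.0
3 5.84 loc [ -3.6   -0.17 -18.05] F [-0.69 -5.72  0.12] open 40.7
8 6.12 loc [ -8.77  -0.25 -18.04] F [-0.78 -6.05  1.46] open 41.4
14 6.42 loc [-14.86  -0.34 -18.07] F [-2.14 -6.85  3.19] open 41.2
20 6.72 loc [-20.87  -0.43 -18.08] F [-1.75 -7.69  2.71] open 41.1
26.5 7.03 loc [-27.33  -0.5  -18.06] F [-2.08 -8.88  1.99] open 41.2
```

Run:
```python
from h import *
from workcell import bot
bot.set_gripper(66/92); st(bot,"released")
bot.line_to(at(-27.3,-.2,-18),max_speed=.04); st(bot)
c=bot.read_camera("wrist"); cv2.imwrite("pics/w3.png",c["pixels"]); np.savez("w3.npz",**c)
```

```text
released 7.62 loc [-26.88   0.54 -17.99] F [-0.58  0.57  0.41] open 65.9
 7.87 loc [-27.32  -0.27 -18.  ] F [ 0.44 -0.14 -0.62] open 65.8
```

View pics/w3.png

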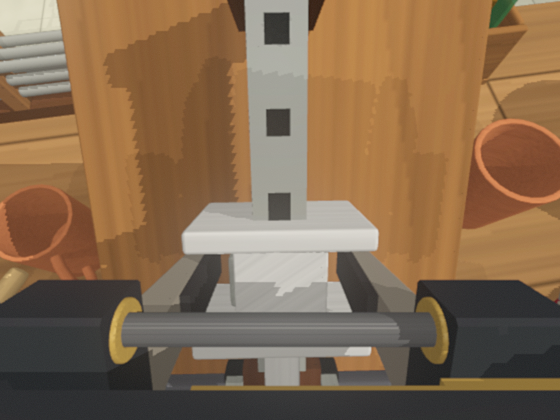

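The collar followed by 27 mm: the upper cheek is still at row 240 in view, and the cap now sits sunk in at column 231. Next I push the lower cheek in small steps and feel for the stop.

Run:
```python
from h import *
from workcell import bot
x=-34.5; bot.line_to(at(x,-.2,-18),max_speed=.04)
hit=False
while x>-56.5:
    x-=1 if x<-43 else 1.5
    bot.line_to(at(x,-.2,-18),max_speed=.02)
    fx=(B.T@bot.current_contact_force())[0]; print(round(x,1),loc(bot.current_ee_pos())[0],round(fx,1),round(bot.current_clock(),2))
    if fx>15: hit=True;break
print("hit",hit); st(bot)
```

```text
-36.0 -35.89 0.1 8.5
-37.5 -36.46 3.4 8.75
-39.0 -38.1 4.7 9.0
-40.5 -39.98 3.9 9.25
-42.0 -41.11 5.5 9.5
-43.5 -43.58 2.8 9.75
-44.5 -44.63 3.1 10.0
-45.5 -45.56 3.6 10.25
-46.5 -45.67 6.1 10.5
-47.5 -45.68 7.3 10.75
-48.5 -45.74 10.4 11.0
-49.5 -45.8 12.4 11.25
-50.5 -45.81 14.1 11.5
-51.5 -45.79 15.9 11.75
hit True
 11.75 loc [-45.79  -0.35 -16.86] F [ 15.9    1.44 -11.3 ] open 66.2
```

It stopped dead at about 36 mm. I back off to the middle and look at the cap.

Run:
```python
from h import *
from workcell import bot
bot.line_to(at(-36.2,-.2,-18),max_speed=.04); st(bot)
c=bot.read_camera("wrist"); cv2.imwrite("pics/w4.png",c["pixels"])
```

```text
12.28 loc [-37.61  -0.05 -18.52] F [-0.52  0.08  0.7 ] open 66.3
```

View pics/w4.png

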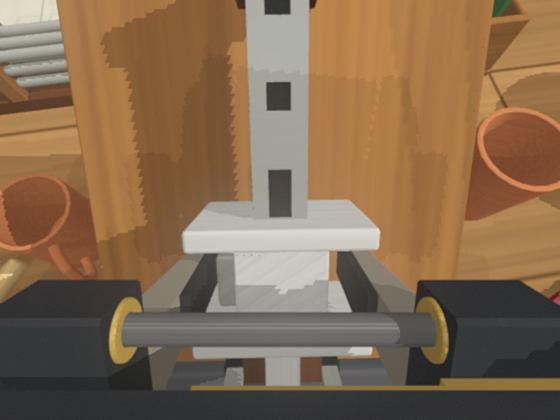

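The cap stands out again at columns 217-235, so the pin has popped out. Now a gentle upward tug on the upper cheek to confirm the lock, then withdraw.

Run:
```python
from h import *
from workcell import bot
x=-29.5; bot.line_to(at(x,-.2,-18),max_speed=.04)
while x<-20:
    x+=1; bot.line_to(at(x,-.2,-18),max_speed=.03)
    fx=(B.T@bot.current_contact_force())[0]; print(x,loc(bot.current_ee_pos())[0],round(fx,1))
    if fx<-10: break
bot.line_to(at(-36.3,-.2,-18),max_speed=.05); 
bot.set_gripper(.98); bot.line_to(at(-36.3,-.2,60),max_speed=.12); st(bot)
bot.line_to(at(-36.3,-.2,150),max_speed=.2)
c=bot.read_camera("wrist");a=c["pixels"]; d=bot.read_camera("side")["pixels"]
cv2.imwrite("pics/end.png",np.hstack([cv2.resize(a[120:420,160:410],(400,480)),cv2.resize(d[130:280,215:340],(400,480))])); st(bot)
```

```text
-28.5 -28.51 0.6
-27.5 -27.54 0.8
-26.5 -27.14 -3.1
-25.5 -26.09 -3.1
-24.5 -24.8 -3.1
-23.5 -24.08 -5.4
-22.5 -24.02 -6.8
-21.5 -24.0 -10.6
 16.43 loc [-36.84  -0.23  59.52] F [ 1.26  0.51 -0.85] open 90.3
 17.13 loc [-37.98  -0.23 148.12] F [ 0.39  0.15 -0.69] open 90.1
```

View pics/end.png

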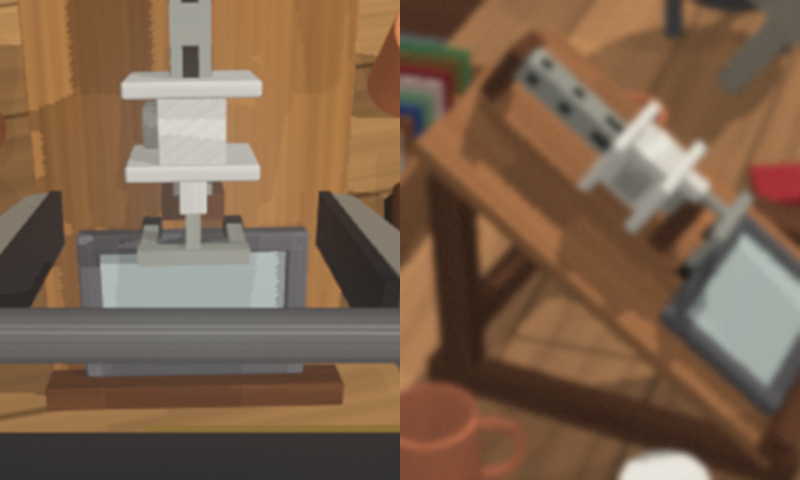

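The lock holds: 3 mm of play, then a firm stop. But my tug left the collar at the slack end of its play, so I'll nudge it gently back down to where it was for a firmer foot.

Run:
```python
from h import *
from workcell import bot
bot.line_to(at(-35,-.2,30),max_speed=.15); bot.line_to(at(-35,-.2,-18),max_speed=.08)
bot.set_gripper(66/92); st(bot)
x=-40.; bot.line_to(at(x,-.2,-18),max_speed=.04)
while x>-49:
    x-=1; bot.line_to(at(x,-.2,-18),max_speed=.02)
    fx=(B.T@bot.current_contact_force())[0]; p=loc(bot.current_ee_pos())[0]; print(x,p,round(fx,1))
    if fx>9 or p<-45.5: break
bot.line_to(at(-35.5,-.2,-18),max_speed=.05); bot.set_gripper(.98)
bot.line_to(at(-35.5,-.2,60),max_speed=.12); bot.line_to(at(-36.3,-.2,150),max_speed=.2)
c=bot.read_camera("wrist");a=c["pixels"]; d=bot.read_camera("side")["pixels"]
cv2.imwrite("pics/end2.png",np.hstack([cv2.resize(a[120:420,160:410],(400,480)),cv2.resize(d[130:280,215:340],(400,480))])); st(bot)
```

```text
19.37 loc [-34.96  -0.21 -17.94] F [ 0.08  0.67 -0.23] open 65.9
-41.0 -41.02 -0.4
-42.0 -42.06 0.5
-43.0 -42.5 2.1
-44.0 -43.16 3.6
-45.0 -44.55 4.2
-46.0 -45.6 3.9
 23.53 loc [-37.98  -0.23 148.12] F [ 0.96  0.43 -0.37] open 89.8
```

View pics/end2.png

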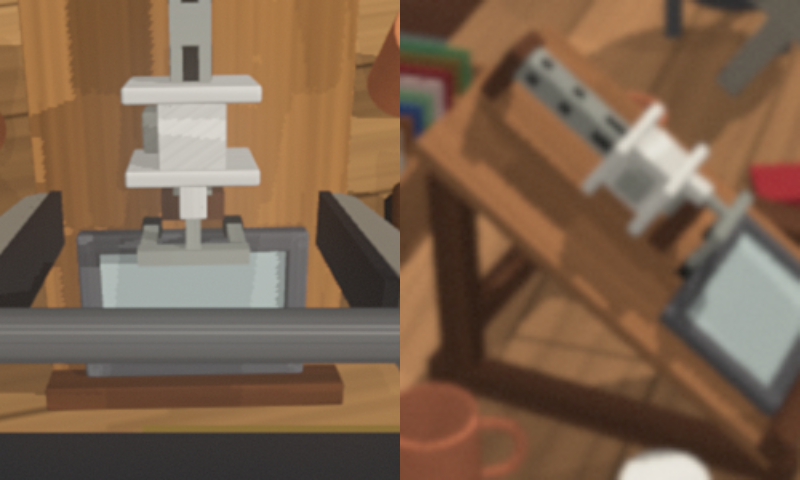

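The collar moved down about 3 mm while the foot stayed on the mirror edge, so the spring is compressed. The cap is out and the gripper is clear.

```bash
python3 -c "
from workcell import bot
bot.job_done()"
```

```text
the job is handed in; nothing more can be done
```

The mirror is secured: the collar is locked in the next hole and its sprung foot rests on the mirror's top edge. I handed the job in at about 24 s of the 38 s allowed; no verdict is reported.

**What I did:** I pinched the button fully in (41 mm over cap and block) and slid the collar about 27 mm. Then I let go and pushed the lower cheek in small steps until it stopped dead at about 36 mm of travel.

**Checks:**
- **Button:** the cap was seen standing out again after the stop.
- **Lock:** an upward tug of 10.6 N moved the collar only about 3 mm, which matches the play in the hole, and then it held.
- **Foot:** the tug had left the collar at the slack end of its play, so I nudged it back down with about 4 N. The last pictures show the foot on the mirror edge. The collar's travel puts its compression at roughly 5 mm, far from crushing; I did not measure it directly.
- **Forces:** the force along the bar never went above about 16 N, against the pin's stop.
- **Bystanders:** I touched none of them. The ones in the last pictures look unmoved, but I did not check each one.

**Disagreement:** my early estimate of the collar's height off the board differed by about 8–10 mm between the board and mirror points and the cheek points. I went with the cheeks, and the fingers went in without contact.

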